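Point out the chipped stove tile and its matching spare

ROBOT

A 7-joint arm with a two-finger parallel gripper is mounted at the origin on the work surface. World frame = base frame: x ahead of the robot, y to its left, z up, the work surface at z = 0. Lengths are in m, angles in rad, forces in N, time in s.
With the tool pointing down it reaches from about 0.4 to 0.85 m from the base axis. Payload 4.5 kg.
Tool frame: the origin (TCP) lies between the finger pads, 19 mm behind the fingertips; this is the grasp point; z points along the fingers, y is the line along which they close (so a half turn about z gives the same grasp; the last joint's range is limited). The gripper opens to 88 mm and grips with 3 to 60 N. Pads are 18 mm wide; open, the fingers measure 123 mm over their backs; the gripper's body (75 mm by 187 mm) begins 45 mm behind the grasp point.
Start: joints at [1.266, 0.689, -0.195, 1.565, 0.157, 0.902, -0.215], TCP at [0.208, -0.589, 0.257] pointing down, gripper open.
Joint ranges: [-3.01, 3.01], [-0.46, 2.08], [-1.47, 1.51], [0.13, 2.56], [-1, 4.14], [0.04, 2.09], [-2.66, 2.66]. Speed limits (rad/s): [2.57, 2.57, 3.14, 3.14, 3.14, 3.14, 3.14].

INTERFACE

Orientations are given as a unit quaternion [x, y, z, w].
In Python, from plant import r gives the robot as it stands.
- The arm moves only by the tool step_arm, never from a script. Its argument "steps" is a list of rows, each a list of 7 numbers: the shift along the tool's x, y, z in cm, then the turn, a rotation vector about the tool's x, y, z in degrees, then the gripper's target within -1 to 1 (shut at 1, half-way at 0, fully open at -1). A call has 1 to 8 rows; each row shifts and turns the commanded pose from where the row before left it, along the tool's axes as they then stand; what a row does not reach is not made up. A row lasts 1/8 s, in which the tool goes at most 62.5 mm and 10.7 degrees, less where a joint would pass 70% of its speed; a pose out of reach is approached as far as the arm can. A call with a gripper value outside its range is refused whole. The fingers move at their own pace and stop on an object; "force" is the grip in N (left out, the last holds). Time passes only in rows, so rows that do not move let the fingers close. It gives the time, the measured TCP pose, the force, the opening and the grip force at its end, in the units of the state.
- r.get_state(): the state, without advancing time (a new reading comes with each control period).
- r.snapshot(name): name is "scene" or "top" or "wrist"; returns a dict with "pixels" (480x640x3 uint8, red, green, blue), "fx", "fy", "cx", "cy" (pixels), "cam_to_world" (4x4, takes a point from camera to world coordinates). Camera axes: x right, y down, z forward; pixel columns grow to the right and rows downward; lengths in m; the calibration is good to about 2 mm. A picture is of the moment at which its call begins. There is no depth.
- r.finish_job(): hands the job in; it is judged then, once.
The state is a dict: "clock": time; "q": joint angles; "qd": joint speeds; "joint_torque": joint torques, N m; "tool_pos": TCP position; "eef_rot": TCP orientation; "contact_force": force on the tool from outside, world axes, zero at the start; "moment": the same for the moment, N m; "opening": opening from 0.0 (shut) to 1.0 (fully open); "finger_force": force on a finger pad.
Only numpy, scipy, OpenCV 4.12 (cv2) and the standard library are available. Lean on these libraries where they do the work, as an engineer would, in place of code of your own. Each camera call takes 0.05 s, during which the arm holds its last target. There are 200 camera calls.

TASK

One tile in the row laid out on the plywood board has a chipped corner: show the tile setter the damage by pointing straight down at the chip with the fingertips two or three centimetres above it and holding still for about two seconds, then in the same way point at the middle of the spare tile, among the three lying between the robot and the board, that has the same painted pattern as the row, so that he knows what to swap. Touch nothing and point at no other tile: pass at least 10 cm above the others on the way. Finish with the gripper raised at least 10 cm above the tiles.

Things in the scene. Friction and masses are not known exactly. Their poses are not given: they have to be found in the camera images.
- board: plywood setting-out board on the bench, 180 x 430 mm, 12 mm thick, fixed, with a batten 22 mm wide and 14 mm high along its far edge; origin at the centre of its underside, y along its length. Three tiles lie on it side by side along y, 6 mm apart, all with the rose pattern
- tile_chipped: the damaged tile, at any place in the row: rose pattern, its -x, +y corner (near the robot, to the left) broken off, 42 mm along each side, showing bare red-brown clay. 130 mm square, 40 mm high, loose, 0.9 kg, clay below, white glazed face on top; origin at the centre of its underside, so the middle of its face is 40 mm up its z
- chip (a point): middle of the chipped corner, on the surface of the bare clay break, 35 mm above the tile's underside, 14 mm in from each side; z up
- tile_sound_a: whole tile of the row, rose pattern. 130 mm square, 40 mm high, loose, 0.9 kg, clay below, white glazed face on top; origin at the centre of its underside, so the middle of its face is 40 mm up its z
- tile_sound_b: whole tile of the row, rose pattern. 130 mm square, 40 mm high, loose, 0.9 kg, clay below, white glazed face on top; origin at the centre of its underside, so the middle of its face is 40 mm up its z
- spare_rose: spare tile lying on the bench between the robot and the board, with the same pattern as the row: pink lobed frame round a pink rose with green leaves. 130 mm square, 40 mm high, loose, 0.9 kg, clay below, white glazed face on top; origin at the centre of its underside, so the middle of its face is 40 mm up its z
- spare_star: spare tile on the bench with another pattern: blue ring and blue star. 130 mm square, 40 mm high, loose, 0.9 kg, clay below, white glazed face on top; origin at the centre of its underside, so the middle of its face is 40 mm up its z
- spare_sprig: spare tile on the bench with another pattern: dark green lozenge and four-leaved sprig. 130 mm square, 40 mm high, loose, 0.9 kg, clay below, white glazed face on top; origin at the centre of its underside, so the middle of its face is 40 mm up its z
- bowl: dark red plastic bowl, open upward, 136 mm across, 95 mm high, loose, the tallest thing near the tiles; origin at the centre of its underside
- tape: black and orange tape measure, 75 x 50 x 68 mm high, loose; origin at the centre of its underside
- hammer: hammer lying on the bench, 260 mm long along its x (head at +x), 26 mm high, loose; origin under the middle of its length
- pencil: yellow flat carpenter's pencil, about 180 mm long along its y, 14 mm wide, 8 mm high, lying on the bench beside the tiles, on the robot's right, loose; origin at the middle of its underside
Mind the look-alikes: they are no part of the job. What is shaped like the spare_rose but yellow is not meant.

How it is judged:
On the way, in this order (a step that is already met when the one before it is completed fails the run):
1. points straight down at the chipped corner for 1.5 s: TCP within 15 mm of the middle of the chip seen from above and 20 to 75 mm above it (fingertips up to about 55 mm above) (horizontal distance between the grasp point and chip below 0.015 m and z of the grasp point in the frame of chip between 0.02 and 0.075 m and (angle between the grasp point's own z axis and vertical below 0.4 rad or angle between the grasp point's own z axis and vertical above 2.74 rad)), for 1.5 s.
2. points straight down at the middle of the matching rose spare for 1.5 s: TCP within 20 mm of its middle seen from above and 20 to 75 mm above its face (horizontal distance between the grasp point and spare_rose below 0.02 m and z of the grasp point in the frame of spare_rose between 0.06 and 0.115 m and (angle between the grasp point's own z axis and vertical below 0.4 rad or angle between the grasp point's own z axis and vertical above 2.74 rad)), for 1.5 s.
At the end, for the whole second after the job is handed in: the chip and then the matching spare have been pointed at; TCP more than 0.13 m above the bench; every tile and loose thing within 5 mm of where it was (height (world z) of the grasp point above 0.13 m and distance of each of tile_chipped, tile_sound_a, tile_sound_b, spare_rose, spare_star, spare_sprig, bowl, tape, hammer, pencil from where it was at the start of the episode below 0.005 m); the robot touches nothing.
It fails at once if the robot touches anything (over 0.3 N) (contact force between any of the fingers, the arm and anything else above 0.3 N).
It fails at once if a tile or a loose thing is moved, lifted or carried by more than 5 mm (distance of any of tile_chipped, tile_sound_a, tile_sound_b, spare_rose, spare_star, spare_sprig, bowl, tape, hammer, pencil from where it was at the start of the episode above 0.005 m).
It fails at once if the gripper points at another tile (TCP within 50 mm of its middle seen from above and less than 80 mm above its face) ((horizontal distance between the grasp point and tile_sound_a below 0.05 m and z of the grasp point in the frame of tile_sound_a below 0.12 m) or (horizontal distance between the grasp point and tile_sound_b below 0.05 m and z of the grasp point in the frame of tile_sound_b below 0.12 m) or (horizontal distance between the grasp point and spare_star below 0.05 m and z of the grasp point in the frame of spare_star below 0.12 m) or (horizontal distance between the grasp point and spare_sprig below 0.05 m and z of the grasp point in the frame of spare_sprig below 0.12 m)).
It also fails if it takes over 48 s, if anything falls off the work surface, if the arm or the gripper's body presses on something with over 40 N, if the wrist force passes 120 N, or if a joint passes its speed limit or range.

## Working session

There is one attempt and no reset: what is moved stays moved. The work goes in short steps, Python scripts to look and compute and a tool call to move; the robot and the scene stay as the last step left them, time stands still between calls to the robot, and variables do not carry over. Pictures are saved under pics/ and viewed, at most 10 in all, crops included, and the job is handed in when it is done.

Besides the shell and the picture viewer there is one more tool, called after "Call:" as name([rows], argument=value, ...), one row to a line, values as JSON. step_arm: Moves the arm, as the interface text tells. Its arguments: {"type":"object","properties":{"steps":{"type":"array","items":{"type":"array","items":{"type":"number"}}},"force":{"type":"number"}},"required":["steps"]}

```bash
mkdir -p pics
python3 - <<'E'
from plant import r
import cv2,pickle
s={n:r.snapshot(n) for n in("top","scene")}
pickle.dump(s,open('s.pkl','wb'))
for n in s: cv2.imwrite(f'pics/{n}0.png',s[n]['pixels'][:,:,::-1])
print(r.get_state())
E
```

```text
{'clock': 0.1, 'q': array([ 1.26584096,  0.68991564, -0.19454491,  1.56623744,  0.15732205,
        0.90254535, -0.21512469]), 'qd': array([-5.10607973e-04,  1.38624263e-05,  2.69722151e-04, -3.37083078e-03,
       -6.58944495e-04, -8.88450192e-04, -2.65914563e-04]), 'joint_torque': array([-2.20217982e-03, -5.28501177e+01, -1.27091311e+00, -1.53835309e+01,
       -5.24876872e-02,  2.01697752e-03,  4.39529833e-05]), 'tool_pos': array([ 0.20747828, -0.5889722 ,  0.25668186]), 'eef_rot': array([ 9.85682407e-01,  1.68610384e-01, -2.08355236e-04, -8.29385285e-04]), 'contact_force': array([-0.51942395,  0.1456161 ,  0.38930725]), 'moment': array([-0.01470057,  0.07310188, -0.05189136]), 'finger_force': 0.0, 'opening': 0.9956778219674791}
```

View pics/top0.png

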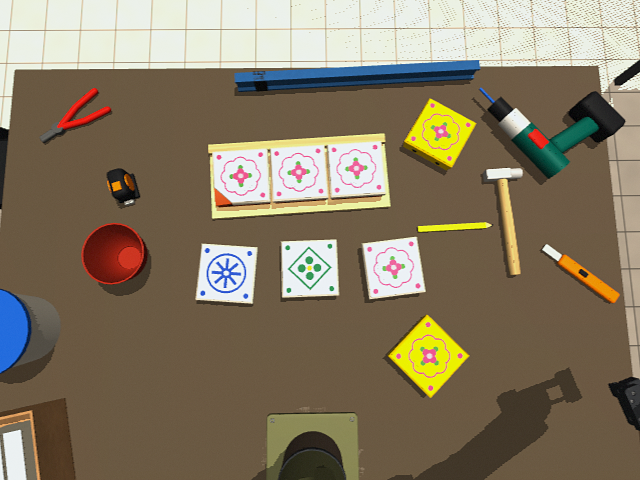

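View pics/scene0.png

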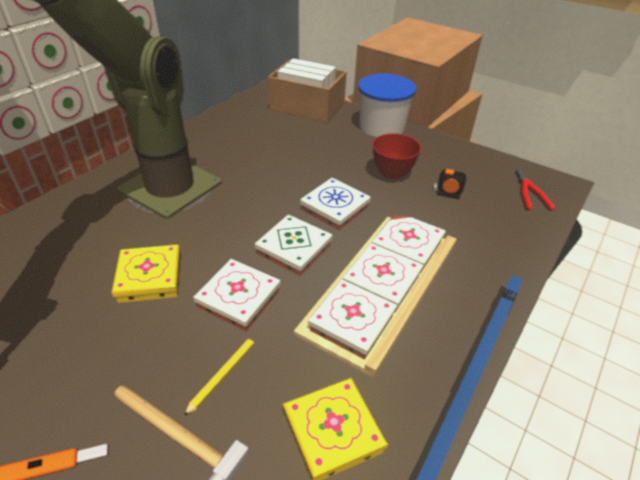

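The top view shows the row with its chipped tile at (240,177), which has an orange-red corner at about (221,199). Rose-patterned tiles off the row are the white one at (393,267) and two yellow ones at (441,132) and (429,356). The white one fits, because yellow is excluded. The star (227,273) and sprig (309,268) have other patterns. I'll confirm this in one crop.

Run:
```python
import cv2,pickle
p=pickle.load(open('s.pkl','rb'))['top']['pixels'][:,:,::-1]
a=cv2.resize(p[135:215,205:275],None,fx=5.5,fy=5.5,interpolation=2)
b=cv2.resize(p[230:310,355:430],None,fx=5.5,fy=5.5,interpolation=2)
cv2.imwrite('pics/crop.png',cv2.hconcat([a,b]))
```

```text
(no output)
```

View pics/crop.png

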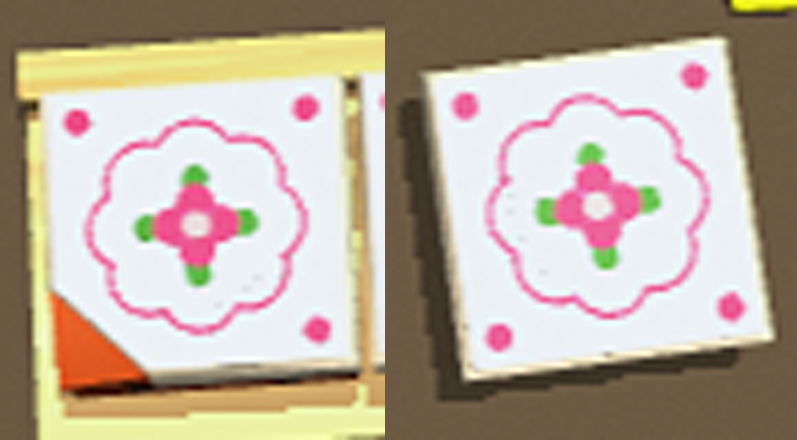

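The crop confirms both. On the left is the chipped rose tile: face centre at px (240.4,175.3), clay triangle centroid at about (220.4,199.0). On the right is the white spare with the same pink lobed frame and rose, centre (393.1,267.0).

```bash
cat > h.py <<'E'
import numpy as np
def ray(s,u,v,z):
    T=np.array(s['cam_to_world']);d=T[:3,:3]@[(u-s['cx'])/s['fx'],(v-s['cy'])/s['fy'],1]
    return T[:3,3]+d*(z-T[2,3])/d[2]
E
python3 - <<'E'
from h import *;import pickle
from scipy.spatial.transform import Rotation as R
from plant import r
S=pickle.load(open('s.pkl','rb'));s=S['top']
c=ray(s,220.4,199,.047);t=ray(s,240.4,175.3,.052);t3=ray(s,356.5,168.5,.052);m=ray(s,393.1,267,.04)
d=t-t3;yaw=np.arctan2(-d[0],d[1]);print('chip',c,'tile',t,'yaw',yaw)
c2=t+R.from_euler('z',yaw).apply([-.051,.051,0]);print('chip2',c2,'rose',m)
for n,u,v in(('star',227,273),('sprig',309,268),('soundmid',299,172)):print(n,ray(s,u,v,.04))
s2=S['scene'];print('scene rose',ray(s2,237.5,286.5,.04),'tile',ray(s2,409,234.5,.052))
print('bowl',ray(s,115,253,.095))
st=r.get_state();M=R.from_quat(st['eef_rot'])
print(M.as_matrix().round(3))
for p in(c,c2,m):print(M.inv().apply(np.r_[p[:2],.257]-st['tool_pos'])*100)
E
```

```text
chip [0.59288831 0.20860009 0.047     ] tile [0.64804962 0.16193184 0.052     ] yaw 0.05137337617573643
chip2 [0.59449802 0.21024567 0.052     ] rose [ 0.42999444 -0.19049387  0.04      ]
star [0.4205476  0.19156367 0.04      ]
sprig [0.42989214 0.00345241 0.04      ]
soundmid [0.65849206 0.02521325 0.04      ]
scene rose [ 0.42998791 -0.19271156  0.04      ] tile [0.64781942 0.1588578  0.052     ]
bowl [0.46285109 0.42463819 0.095     ]
[[ 0.943  0.332 -0.001]
 [ 0.332 -0.943  0.002]
 [-0.    -0.002 -1.   ]]
[ 62.86033483 -62.4115337    0.06637726]
[ 63.06685047 -62.51322886   0.06652362]
[ 3.42315448e+01 -3.01858630e+01  1.51753506e-02]
```

Call:
step_arm([
  [3.9,-3.9,0,0,0,0,-1],
  [3.9,-3.9,0,0,0,0,-1],
  [3.9,-3.9,0,0,0,0,-1],
  [3.9,-3.9,0,0,0,0,-1],
  [3.9,-3.9,0,0,0,0,-1],
  [3.9,-3.9,0,0,0,0,-1],
  [3.9,-3.9,0,0,0,0,-1],
  [3.9,-3.9,0,0,0,0,-1],
])

```text
clock: 1.1
tool_pos: [0.3988, -0.1899, 0.2574]
eef_rot: [0.986, 0.169, 0.0, 0.0]
contact_force: [0.5, -0.6, 0.0]
opening: 0.997
finger_force: 0.0
```

Call:
step_arm([
  [3.9,-3.9,0,0,0,0,-1],
  [3.9,-3.9,0,0,0,0,-1],
  [3.9,-3.9,0,0,0,0,-1],
  [3.9,-3.9,0,0,0,0,-1],
  [3.9,-3.9,0,0,0,0,-1],
  [3.9,-3.9,0,0,0,0,-1],
  [3.9,-3.9,0,0,0,0,-1],
  [0,0,0,0,0,0,-1],
])

```text
clock: 2.1
tool_pos: [0.5656, 0.1627, 0.2569]
eef_rot: [0.985, 0.172, 0.001, -0.002]
contact_force: [-0.0, -0.8, 0.3]
opening: 0.999
finger_force: 0.0
```

```bash
cat > g.py <<'E'
import sys,numpy as np
from plant import r
from scipy.spatial.transform import Rotation as R
st=r.get_state();print(st['clock'],st['q'].round(2),st['tool_pos'],R.from_quat(st['eef_rot']).inv().apply(np.array(sys.argv[1:],float)-st['tool_pos'])*100)
E
python3 g.py .5935 .209 .092
```

```text
2.1 [-0.29  0.64 -0.11  1.68  0.08  0.82 -1.66] [0.56555478 0.16271691 0.2568716 ] [ 4.16695123 -3.3484822  16.50700531]
```

Call:
step_arm([
  [4.2,-3.3,0,0,0,0,-1],
  [0,0,4,0,0,0,-1],
  [0,0,4,0,0,0,-1],
  [0,0,3,0,0,0,-1],
  [0,0,0,0,0,0,-1],
  [0,0,0,0,0,0,-1],
])

```text
clock: 2.85
tool_pos: [0.5943, 0.2012, 0.1485]
eef_rot: [0.986, 0.168, 0.001, 0.0]
contact_force: [0.6, -0.1, 0.3]
opening: 0.998
finger_force: 0.0
```

```bash
python3 g.py .5935 .209 .092
python3 - <<'E'
from plant import r
import cv2
from h import *
s=r.snapshot('wrist');T=np.linalg.inv(s['cam_to_world']);p=T@[.5935,.209,.047,1]
print(s['fx']*p[0]/p[2]+s['cx'],s['fy']*p[1]/p[2]+s['cy'])
cv2.imwrite('pics/w.png',s['pixels'][:,:,::-1])
E
```

```text
2.85 [-0.35  0.83 -0.08  1.65  0.1   0.66 -1.72] [0.59430932 0.20122667 0.14847195] [ 0.17426872 -0.76242875  5.64711771]
310.7445198984644 240.43970614639127
```

View pics/w.png

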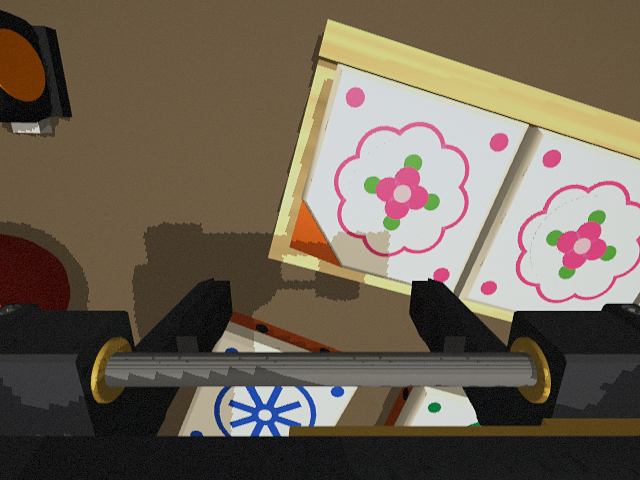

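The wrist view shows the clay triangle's centroid at about (312,237). The prediction was (311,240), so the chip position holds. Next I'll correct the offset, go down and hold.

Call:
step_arm([
  [0.2,-0.8,0,0,0,0,-1],
  [0,0,2,0,0,0,-1],
  [0,0,2,0,0,0,-1],
  [0,0,1.5,0,0,0,-1],
  [0,0,0,0,0,0,-1],
  [0,0,0,0,0,0,-1],
  [0,0,0,0,0,0,-1],
  [0,0,0,0,0,0,-1],
])

```text
clock: 3.9
tool_pos: [0.5933, 0.2101, 0.0929]
eef_rot: [0.986, 0.169, 0.0, -0.0]
contact_force: [-1.4, 0.5, -0.5]
opening: 1.005
finger_force: 0.0
```

Call:
step_arm([
  [0,0,0,0,0,0,-1],
  [0,0,0,0,0,0,-1],
  [0,0,0,0,0,0,-1],
  [0,0,0,0,0,0,-1],
  [0,0,0,0,0,0,-1],
  [0,0,0,0,0,0,-1],
  [0,0,0,0,0,0,-1],
  [0,0,0,0,0,0,-1],
])

```text
clock: 4.9
tool_pos: [0.5929, 0.21, 0.0924]
eef_rot: [0.986, 0.169, -0.0, 0.0]
contact_force: [0.6, 0.7, 0.1]
opening: 1.001
finger_force: 0.0
```

Call:
step_arm([
  [0,0,0,0,0,0,-1],
  [0,0,0,0,0,0,-1],
  [0,0,0,0,0,0,-1],
  [0,0,0,0,0,0,-1],
  [0,0,0,0,0,0,-1],
  [0,0,0,0,0,0,-1],
  [0,0,0,0,0,0,-1],
  [0,0,0,0,0,0,-1],
])

```text
clock: 5.9
tool_pos: [0.5929, 0.21, 0.0924]
eef_rot: [0.986, 0.169, 0.0, 0.0]
contact_force: [-0.2, 0.7, -1.0]
opening: 1.001
finger_force: 0.0
```

```bash
python3 g.py .5935 .209 .092;python3 g.py .43 -.1915 .25
```

```text
5.9 [-0.37  0.91 -0.07  1.67  0.11  0.56 -1.74] [0.59292798 0.21000385 0.09239648] [0.02058004 0.11368953 0.03965222]
5.9 [-0.37  0.91 -0.07  1.67  0.11  0.56 -1.74] [0.59292798 0.21000385 0.09239648] [-28.71193783  32.45204677 -15.76028662]
```

Call:
step_arm([
  [0,0,-4,0,0,0,-1],
  [0,0,-4,0,0,0,-1],
  [0,0,-4,0,0,0,-1],
  [0,0,-4,0,0,0,-1],
  [0,0,0,0,0,0,-1],
])

```text
clock: 6.52
tool_pos: [0.5949, 0.2107, 0.2559]
eef_rot: [0.986, 0.168, 0.004, -0.001]
contact_force: [0.1, -0.1, -0.8]
opening: 0.998
finger_force: 0.0
```

Call:
step_arm([
  [-4.1,4.6,0,0,0,0,-1],
  [-4.1,4.6,0,0,0,0,-1],
  [-4.1,4.6,0,0,0,0,-1],
  [-4.1,4.6,0,0,0,0,-1],
  [-4.1,4.6,0,0,0,0,-1],
  [-4.1,4.6,0,0,0,0,-1],
  [-4.1,4.8,0,0,0,0,-1],
  [0,0,0,0,0,0,-1],
])

```text
clock: 7.52
tool_pos: [0.4265, -0.1959, 0.2515]
eef_rot: [0.987, 0.163, -0.002, 0.001]
contact_force: [0.4, 1.1, 0.2]
opening: 1.005
finger_force: 0.0
```

```bash
python3 g.py .43 -.1915 .085
```

```text
7.525 [ 0.43  0.5  -0.15  2.03  0.13  0.63 -1.05] [ 0.42647311 -0.1959242   0.25146562] [ 0.54604794 -0.31596289 16.64422274]
```

Call:
step_arm([
  [0,0,0,0,0,0,-1],
  [0,0,3.5,0,0,0,-1],
  [0,0,3.5,0,0,0,-1],
  [0,0,3.5,0,0,0,-1],
  [0,0,0,0,0,0,-1],
  [0,0,0,0,0,0,-1],
])

```text
clock: 8.28
tool_pos: [0.4311, -0.1894, 0.1481]
eef_rot: [0.986, 0.17, 0.0, 0.0]
contact_force: [0.3, -0.1, 0.8]
opening: 1.0
finger_force: 0.0
```

```bash
python3 g.py .43 -.1915 .085
```

```text
8.275 [ 0.38  0.69 -0.1   2.12  0.19  0.34 -1.11] [ 0.43107759 -0.18935981  0.14809397] [-0.17923974  0.16457191  6.30925447]
```

Call:
step_arm([
  [-0.2,0.2,2,0,0,0,-1],
  [0,0,2,0,0,0,-1],
  [0,0,2,0,0,0,-1],
  [0,0,0,0,0,0,-1],
  [0,0,0,0,0,0,-1],
  [0,0,0,0,0,0,-1],
  [0,0,0,0,0,0,-1],
  [0,0,0,0,0,0,-1],
])

```text
clock: 9.28
tool_pos: [0.429, -0.193, 0.0877]
eef_rot: [0.986, 0.169, 0.0, 0.0]
contact_force: [0.0, -0.2, 0.5]
opening: 1.001
finger_force: 0.0
```

Call:
step_arm([
  [0,0,0,0,0,0,-1],
  [0,0,0,0,0,0,-1],
  [0,0,0,0,0,0,-1],
  [0,0,0,0,0,0,-1],
  [0,0,0,0,0,0,-1],
  [0,0,0,0,0,0,-1],
  [0,0,0,0,0,0,-1],
  [0,0,0,0,0,0,-1],
])

```text
clock: 10.28
tool_pos: [0.4289, -0.193, 0.0874]
eef_rot: [0.986, 0.169, 0.0, 0.0]
contact_force: [-1.3, 0.7, -0.4]
opening: 0.996
finger_force: 0.0
```

Call:
step_arm([
  [0,0,0,0,0,0,-1],
  [0,0,0,0,0,0,-1],
  [0,0,0,0,0,0,-1],
  [0,0,0,0,0,0,-1],
  [0,0,0,0,0,0,-1],
  [0,0,0,0,0,0,-1],
  [0,0,0,0,0,0,-1],
  [0,0,0,0,0,0,-1],
])

```text
clock: 11.28
tool_pos: [0.4289, -0.193, 0.0874]
eef_rot: [0.986, 0.169, 0.0, 0.0]
contact_force: [0.1, -0.1, 0.9]
opening: 0.995
finger_force: 0.0
```

Call:
step_arm([
  [0,0,-4,0,0,0,-1],
  [0,0,-4,0,0,0,-1],
  [0,0,-4,0,0,0,-1],
  [0,0,-4,0,0,0,-1],
  [0,0,0,0,0,0,-1],
  [0,0,0,0,0,0,-1],
  [0,0,0,0,0,0,-1],
  [0,0,0,0,0,0,-1],
])

```text
clock: 12.28
tool_pos: [0.4284, -0.1927, 0.2465]
eef_rot: [0.986, 0.169, -0.001, -0.001]
contact_force: [0.5, -0.9, 0.8]
opening: 0.997
finger_force: 0.0
```

```bash
python3 -c "
from plant import r
print(r.finish_job())"
```

```text
the job is handed in; nothing more can be done
None
```

The gripper held over the chipped corner for about 2 s, then over the middle of the white rose spare for about 2 s. It finished raised at 0.25 m with no contact seen in the readings; the job is handed in, and no verdict was returned.

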